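# Put the record player's arm back on its rest

## Robot

A 6-joint arm with a two-finger parallel gripper is mounted at the origin on a cart in front of the work surface, level with it; the furniture and walls round the work are solid. World frame = base frame: x ahead of the robot, y to its left, z up, the work surface at z = 0. Lengths are in mm, angles in rad, forces in N, time in s.
With the tool pointing down it reaches from about 275 to 750 mm from the base axis. Payload 10.2 kg.
Tool frame: the origin (TCP) lies at the very end of the fingers, on their centre line; the grasp point (between the pads) lies 19 mm behind it; z points along the fingers, y is the line along which they close (so a half turn about z gives the same grasp; the last joint's range is limited). The gripper opens to 85 mm and grips with 20 to 120 N. Pads are 22 mm wide; open, the fingers measure 114 mm over their backs; the gripper's body (76 mm by 85 mm) begins 54 mm behind the grasp point. The pads swing forward as they close: fully open they stand 13 mm farther back than shut.
Start: joints at [0.99, 0.313, 1.498, -0, 1.331, -0.223], TCP at [183.875, 491.753, 231.294] pointing down, gripper open.
Joint ranges: [-2.94, 2.94], [-0.97, 2.17], [0.19, 2.56], [-1.23, 4.37], [0.02, 3.11], [-2.88, 2.88]. Speed limits (rad/s): [2.39, 2.39, 3.01, 3.14, 3.14, 3.14].

## Interface

Orientations are given as a unit quaternion [w, x, y, z].
In Python, from rig import ctrl, vision gives the robot as it stands. The module is installed in compiled form; this text tells all that it offers.
- The arm moves only by the tool play_rows, never from a script. Its arguments are lists of equal length, an entry for each row: "translation": the shift along the tool's x, y, z in m, a list of three; "rotation": the turn, a rotation vector about the tool's x, y, z in rad, a list of three; "gripper": the gripper's target within -1 to 1 (shut at 1, half-way at 0, fully open at -1). A call has 1 to 10 rows; each row is the pose to reach, as a shift and turn from the pose commanded when the call began, along the tool's axes at that moment; what a row does not reach only later rows make up. A row lasts 1/8 s, in which the tool goes at most 62.5 mm and 10.7 degrees, less where a joint would pass 70% of its speed; a pose out of reach is approached as far as the arm can. A call with a gripper value outside its range is refused whole. The fingers move at their own pace and stop on an object; "force" is the grip in N (left out, the last holds). Time passes only in rows, so rows that repeat a pose let the fingers close. It gives the time, the measured TCP pose, the force, the opening and the grip force at its end, in the units of the state.
- ctrl.sense(): the state, without advancing time (a new reading comes with each control period).
- vision.capture(name): name is "scene" or "top"; returns a dict with "pixels" (480x640x3 uint8, red, green, blue), "vfov" (degrees; the focal length in pixels is half the picture's height over the tangent of half this angle, whatever the lens; pixels are square), "cx", "cy" (the principal point, pixels), "rvec" (rotation vector, rad) and "tvec" (3), from world to camera coordinates, as OpenCV has them. Camera axes: x right, y down, z forward; pixel columns grow to the right and rows downward; lengths in mm; the calibration is good to about 2 mm. A picture is of the moment at which its call begins. There is no depth.
- ctrl.finish_job(): hands the job in; it is judged then, once.
The state is a dict: "time_s": time; "joints": joint angles; "dq": joint speeds; "tau": joint torques, N m; "eef_pos": TCP position; "ee_rot": TCP orientation; "force": force on the tool from outside, world axes, zero at the start; "wrist_torque": the same for the moment, N m; "grip_width": opening from 0.0 (shut) to 1.0 (fully open); "grip_force": force on a finger pad.
Only numpy, scipy, OpenCV 4.12 (cv2) and the standard library are available. Lean on these libraries where they do the work, as an engineer would, in place of code of your own. Each camera call takes 0.05 s, during which the arm holds its last target. There are 200 camera calls.

## Task

The single has played out and the record player's arm is still down on it. Push the smoked dust cover up by its front tab and on over until it leans back open by itself, push the cue lever back to its stop so that the needle lifts off the record, and only then push the tonearm sideways, off the record, until it lies at its rest. Use the fingertips gently throughout: grip and lift nothing, do not touch the record, and leave the things round the player where they are.

Things in the scene. Friction and masses are not known exactly. Their poses are not given: they have to be found in the camera images.
- player: Record player, wooden plinth 230 (x) x 320 (y) mm, deck top 54 mm high; fixed. Origin: centre of its underside, on the table; x runs from its front (tab side) to the hinge, y to its left, z up. On the deck, in this frame (mm): spindle (0, 50) rising to z 78, record radius 88, record top at z 71; arm-rest post (-30, -100) up to z 94.
- cover (a joint): Dust cover's hinge, rad: 0 shut, grows as it opens, stop at 1.75 (leaning back). The cover is a smoked clear shell 230x320x60 mm of about 0.45 kg (0.3 to 0.6), lightly damped; its weight shuts it below 1.2 and carries it on to the stop above that. Hinge line: along player y at player x 115, z 57 mm. Open, it stays behind that line and reaches 90 mm back.
- cover_tab (a point): Middle of the lower front edge of the cover's lift tab (80 mm wide, 4 thick, stands out 26 mm from the cover; 57 mm of free room under it when shut), 256 mm from the hinge line; turns with the cover. Under 4 N upward opens it. Fingers tilted about 45 degrees, some 20 mm under it and drawn back a little as they rise, lift it easily; upright or thrusting ones jam against its edge.
- cue_lever (a joint): Cue lever at the right of the deck, rad: 0 leaning forward (needle down), 1.1 leaning back at its stop (needle up). Swings about player y at player (22, -141, 62) mm; it stays where it is left, under 1 N moves it. Pushing it to the stop tips the tonearm up by 0.06 rad.
- lever_tip (a point): Centre of the cue lever's black cross knob (11 mm thick, 15 mm wide along y), 30 mm from the lever's axis; it moves 31 mm back in all, at player z 88 to 92 mm. The brackets beside the lever end at z 66.
- tonearm (a joint): Tonearm's swing, rad: 0 against the lug of its rest (straight along the deck's right side, pointing to the front), grows as it swings in over the record; starts at 0.60 to 0.80. Stays where it is left; well under 1 N swings it. Pivot: upright axis at player (75, -95) mm. At angle q the arm points from the pivot along (-cos q, sin q) in player x, y.
- headshell (a point): Centre of the headshell (34x17x5 mm) on the tonearm, 165 mm from the pivot. The arm is a 9 mm aluminium tube from the pivot to 146 mm out, its axis at z 84 mm when down; at the lever's stop it has risen 8 mm at 135 mm from the pivot. Room over the record under the raised tube there: 16 mm.
- record: Black 7-inch record with a plain brown label, fixed on the platter, radius 88 mm. Origin: centre of its underside (its top lies 2 mm higher). Not to be touched.
- bottleneck_slide: upright brass guitar slide tube, 23 mm across, 60 tall, standing to the right of the player; a bystander
- clip_tuner: small black clip-on tuner, 33x54x30 mm, lying to the right of the player; a bystander
- capo: metal spring capo, 56x104x11 mm, lying to the left of the player; a bystander
- string_winder: blue string winder with a crank, 27x79x31 mm, lying at the player's front left; a bystander
- strings_0: flat boxed string set, 84x76x10 mm, lying on the table well to the right of the player; a bystander

How it is judged (in metres and radians):
On the way, in this order (a step that is already met when the one before it is completed fails the run):
1. the dust cover leans back open (value of joint cover above 1.6 rad), for 0.3 s.
2. the cue lever is pushed back and the needle raised, with the arm still over the record (value of joint cue_lever above 0.85 rad and value of joint tonearm above 0.5 rad), for 0.2 s.
At the end, for the whole second after the job is handed in: The cover leans back open (beyond 1.6 of 1.75 rad), the cue lever is back (beyond 0.85 of 1.1 rad), the tonearm lies at its rest (within 0.07 rad, about 12 mm at the headshell), and all is still (value of joint cover above 1.6 rad and value of joint cue_lever above 0.85 rad and value of joint tonearm below 0.07 rad and velocity of joint cover between -0.05 and 0.05 rad/s and velocity of joint tonearm between -0.05 and 0.05 rad/s); the robot touches nothing.
It fails at once if the arm is dragged 15 mm over the record with the needle still down (value of joint cue_lever below 0.55 rad and distance of headshell from where it was at the start of the episode above 0.015 m).
It fails at once if the record is touched (contact force between the fingers and record above 1 N).
It fails at once if the cover or the cue lever is gripped or forced (over 30 N) (contact force between the fingers and cover above 30 N or contact force between the fingers and cue_lever above 30 N).
It fails at once if the tonearm is gripped or forced (over 15 N) (contact force between the fingers and tonearm above 15 N).
It fails at once if a thing beside the player is moved by 30 mm (distance of any of bottleneck_slide, clip_tuner, capo, string_winder, strings_0 from where it was at the start of the episode above 0.03 m).
It also fails if it takes over 54 s, if anything falls off the work surface, if the arm or the gripper's body presses on something with over 40 N, if the wrist force passes 120 N, or if a joint passes its speed limit or range.

## Working session

There is one attempt and no reset: what is moved stays moved. The work goes in short steps, Python scripts to look and compute and a tool call to move; the robot and the scene stay as the last step left them, time stands still between calls to the robot, and variables do not carry over. Pictures are saved under pics/ and viewed, at most 10 in all, crops included, and the job is handed in when it is done.

Besides the shell and the picture viewer there is one more tool, called after "Emit:" in YAML: its name, and indented under it one key for each argument. play_rows: Moves the arm, as the interface text tells. Its arguments: {"type":"object","properties":{"translation":{"type":"array"},"rotation":{"type":"array"},"gripper":{"type":"array"},"force":{"type":"number"}},"required":["translation","rotation","gripper"]}

```bash
mkdir -p pics; python3 - <<'E'
from rig import ctrl, vision
import cv2,pickle
for n in ("scene","top"):
    c=vision.capture(n); cv2.imwrite(f"pics/{n}0.png",c["pixels"][:,:,::-1]); pickle.dump(c,open(f"{n}0.pkl","wb"))
    print(n,c["vfov"],c["cx"],c["cy"],c["rvec"],c["tvec"])
print(ctrl.sense())
E
```

```text
scene 54.608005161422255 321.02743300475015 243.5013020880813 [ 2.19714318 -1.09988645  0.44491301] [-391.94336224  390.19645933  703.08053489]
top 49.74798304201307 325.98424306113697 238.58608800380642 [ 2.16021007 -2.18171167  0.09427641] [  -3.62717004  620.33458354 1097.47948445]
{'time_s': 0.1, 'joints': array([ 9.89596482e-01,  3.13393146e-01,  1.49834548e+00, -2.59453602e-05,
        1.33097670e+00, -2.23381738e-01]), 'dq': array([ 0.00091292, -0.00024694, -0.00300675, -0.00023964, -0.00086409,
       -0.00081812]), 'tau': array([ 2.59411412e-03, -4.12898111e+01, -2.60140353e+01, -2.07009721e-04,
        3.01011605e-03, -3.02620401e-05]), 'eef_pos': array([183.75644147, 491.55678101, 230.79864056]), 'ee_rot': array([-2.08186008e-04,  1.77953079e-01,  9.84038813e-01, -5.21459126e-04]), 'force': array([ 0.1457629 , -0.61179105, -0.43667289]), 'wrist_torque': array([0.00277866, 0.01835879, 0.08132738]), 'grip_force': 0.0, 'grip_width': 1.0015451234811867}
```

View pics/scene0.png

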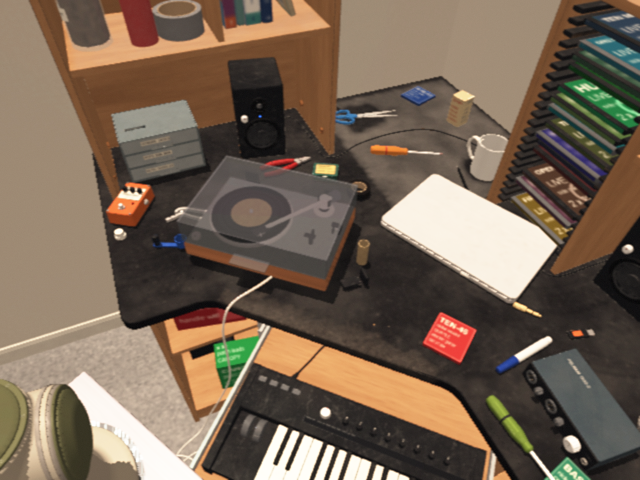

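View pics/top0.png

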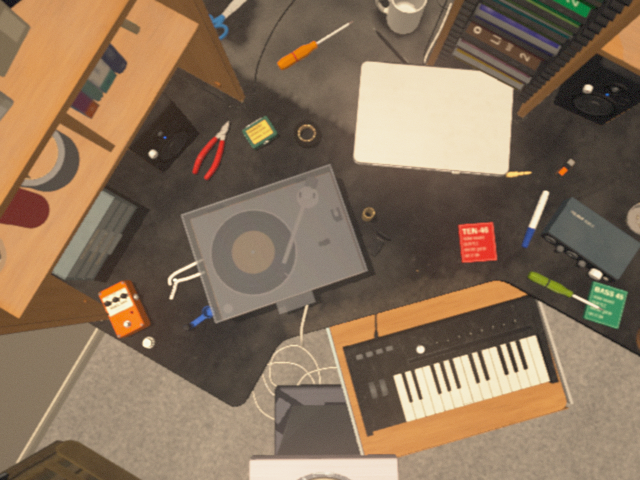

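The top view shows the player with its tab at about (296,302) and cover corners near (182,214), (331,166), (368,268) and (216,320). I'll enlarge both views.

```bash
python3 - <<'E'
import cv2,numpy as np
t=cv2.imread("pics/top0.png")[150:340,160:400]; s=cv2.imread("pics/scene0.png")[145:300,150:390]
cv2.imwrite("pics/tc.png",cv2.resize(cv2.convertScaleAbs(t,alpha=1.6,beta=15),None,fx=3.1,fy=3.1,interpolation=cv2.INTER_CUBIC))
cv2.imwrite("pics/sc.png",cv2.resize(cv2.convertScaleAbs(s,alpha=1.5,beta=15),None,fx=3.3,fy=3.3,interpolation=cv2.INTER_CUBIC))
E
```

```text
(no output)
```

View pics/tc.png

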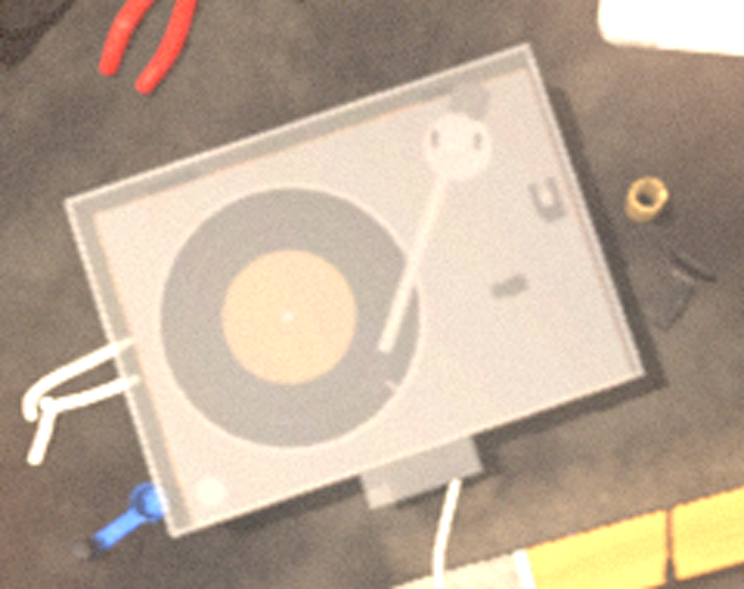

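View pics/sc.png

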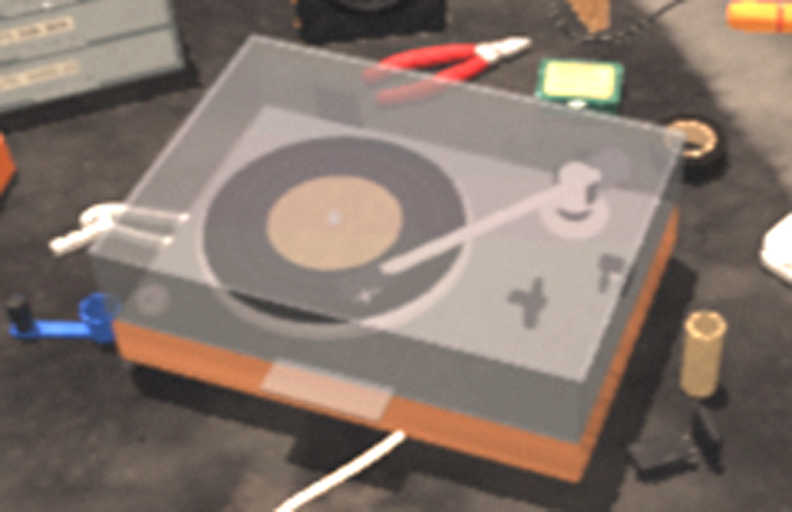

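The crops show, in the enlarged top view, cover-top corners (67,202), (531,46), (642,374), (173,535), tab front corners (372,508), (482,470) and spindle (288,317). In the scene crop the spindle is at (333,217) and the cover corners are at (255,37), (683,133), (580,380).

```bash
cat > h.py <<'E'
import pickle,numpy as np,cv2
from scipy.optimize import least_squares
from scipy.spatial.transform import Rotation as R
def proj(c,P):
    f=240/np.tan(np.radians(c["vfov"])/2); K=np.array([[f,0,c["cx"]],[0,f,c["cy"]],[0,0,1]])
    return cv2.projectPoints(np.array(P,float),np.array(c["rvec"],float),np.array(c["tvec"],float),K,None)[0][:,0]
def w(p,P):
    P=np.array(P,float); c,s=np.cos(p[2]),np.sin(p[2])
    return np.stack([p[0]+c*P[:,0]-s*P[:,1],p[1]+s*P[:,0]+c*P[:,1],P[:,2]],1)
E
python3 - <<'E'
from h import *
T=pickle.load(open("top0.pkl","rb"));S=pickle.load(open("scene0.pkl","rb"))
Z=117
PT=[(115,160,Z),(115,-160,Z),(-115,-160,Z),(-115,160,Z),(-141,40,57),(-141,-40,57),(0,50,78)]
uT=np.array([(67,202),(531,46),(642,374),(173,535),(372,508),(482,470),(288,317)])/3.1+[160,150]
PS=[(115,160,Z),(115,-160,Z),(-115,-160,Z),(0,50,78),(-115,-160,0)]
uS=np.array([(255,37),(683,133),(580,380),(333,217),(577,482)])/3.3+[150,145]
f=lambda p:np.r_[(proj(T,w(p,PT))-uT).ravel(),(proj(S,w(p,PS))-uS).ravel()]
r=least_squares(f,[500,100,0.3],loss="soft_l1",x_scale=[100,100,.3]); p=r.x
print(p,r.cost);print(f(p).reshape(-1,2).round(1))
np.save("p.npy",p)
# headshell angle from top: 
for q in(.6,.65,.7,.75,.8):
    print(q,(proj(T,w(p,[(75-165*np.cos(q),-95+165*np.sin(q),84)]))-[160,150])*3.1,(proj(S,w(p,[(75-165*np.cos(q),-95+165*np.sin(q),84)]))-[150,145])*3.3)
l=lambda a:(22-30*np.cos(a),-141,62)
print("lever base",w(p,[(22,-141,90),(10,-141,90),(37,-141,90),(75,-95,90),(-141,0,57),(115,0,57)]))
# bystanders on table z=0/ (top)
def ray(c,u,z):
    g=lambda q:(proj(c,[[q[0],q[1],z]])-u).ravel(); return least_squares(g,[500,0],x_scale=100).x
for n,u,z in(("slide",(648,198),60),("tuner",(685,290),20),("winder",(115,520),15),("base",(0,0),0)):
    x=ray(T,np.array(u)/3.1+[160,150],z); c,s=np.cos(p[2]),np.sin(p[2]); d=x-p[:2]
    print(n,x,"player:",c*d[0]+s*d[1],-s*d[0]+c*d[1])
print("base px",proj(T,[[0,0,0],[184,492,231]]))
E
```

```text
[6.05321968e+02 9.41914889e+01 3.18059004e-01] 9.583374495160607
[[-0.8 -1. ]
 [-0.3 -1.1]
 [ 1.1  0.5]
 [-0.5  0.7]
 [-0.1  0.7]
 [ 0.6  0.6]
 [ 0.2 -0.5]
 [-1.2 -1.3]
 [ 1.1 -0.6]
 [ 0.4  0.1]
 [-0.1 -0.9]
 [-0.1  5.4]]
0.6 [[389.87882478 376.91869433]] [[367.66539312 289.47567432]]
0.65 [[378.03063588 373.27461725]] [[360.91632163 281.73468969]]
0.7 [[366.39022567 369.0426182 ]] [[354.79575549 273.80570124]]
0.75 [[354.98764128 364.23420019]] [[349.31302254 265.71477091]]
0.8 [[343.85223492 358.86239717]] [[344.47498013 257.48783034]]
lever base [[670.31255452 -32.85662644  90.        ]
 [658.9144241  -36.60930852  90.        ]
 [684.56021756 -28.16577384  90.        ]
 [706.26901592  27.41055272  90.        ]
 [471.39393512  50.09747446  57.        ]
 [714.55405087 130.15469219  57.        ]]
slide [ 669.13517879 -101.86018391] player: -0.6973579866093473 -206.17443591745754
tuner [ 608.94789717 -129.98991436] player: -66.66272642469177 -214.0713195278209
winder [451.50813749 272.29828966] player: -90.40099144333666 217.2749124019693
base [828.97692207 365.64489558] player: 297.32722301789477 187.89628280731677
base px [[324.27340666 531.18085832]
 [ 34.94330143 484.04432412]]
```

```bash
cat >> h.py <<'E'
p=np.load("p.npy")
def rot(tilt,yaw=0):  # tool z leaning forward by tilt from straight down; tool y along player y at yaw 0
    z=np.array([np.sin(tilt),0,-np.cos(tilt)]);y=np.array([0,1.,0]);x=np.cross(y,z)
    return R.from_euler("z",p[2]+yaw)*R.from_matrix(np.stack([x,y,z],1))
def rel(goals):  # goals: (player xyz mm, tilt, yaw) -> shift m / rotvec in tool frame now
    from rig import ctrl
    s=ctrl.sense();q=s["ee_rot"];R0=R.from_quat(np.r_[q[1:],q[0]]);t0=s["eef_pos"]
    d=R.from_euler("z",-p[2]).apply(t0-np.r_[p[:2],0])
    print("t",s["time_s"],"player",d.round(1),"F",s["force"].round(1),"j",s["joints"].round(2),"g",round(s["grip_width"],2))
    for g in goals:
        P=w(p,[g[0]])[0]; Rt=rot(*g[1:])
        print((R0.inv().apply(P-t0)/1000).round(4).tolist(),(R0.inv()*Rt).as_rotvec().round(3).tolist())
E
python3 -c "
from h import *
rel([((-175,0,110),np.pi/4)])"
```

```text
t 0.1 player [-276.2  509.3  230.8] F [ 0.1 -0.6 -0.4] j [ 0.99  0.31  1.5  -0.    1.33 -0.22] g 1.0
[-0.3975, -0.3339, 0.1211] [-0.266, -0.755, -0.64]
```

Emit:
play_rows:
  translation:
    - [-0.04,-0.033,0.01]
    - [-0.08,-0.067,0.02]
    - [-0.12,-0.1,0.03]
    - [-0.16,-0.134,0.045]
    - [-0.2,-0.167,0.06]
    - [-0.24,-0.2,0.075]
    - [-0.28,-0.234,0.09]
    - [-0.32,-0.267,0.1]
    - [-0.36,-0.3,0.11]
    - [-0.3975,-0.334,0.121]
  rotation:
    - [-0.027,-0.076,-0.064]
    - [-0.053,-0.151,-0.128]
    - [-0.08,-0.226,-0.192]
    - [-0.106,-0.302,-0.256]
    - [-0.133,-0.378,-0.32]
    - [-0.16,-0.453,-0.384]
    - [-0.186,-0.53,-0.448]
    - [-0.213,-0.604,-0.512]
    - [-0.24,-0.68,-0.576]
    - [-0.266,-0.755,-0.64]
  gripper: [1,1,1,1,1,1,1,1,1,1]
  force: 20

```text
time_s: 1.35
eef_pos: [370.8, 169.6, 136.7]
ee_rot: [0.283, -0.091, 0.952, 0.077]
force: [-0.1, 0.8, 0.8]
grip_width: -0.002
grip_force: 0.0
```

```bash
python3 -c "
from h import *
a=np.pi/4
rel([((-175,0,110),a),((-170,0,30),a),((-139,0,30),a)])"
```

```text
t 1.35 player [-199.1  145.   136.7] F [-0.1  0.8  0.8] j [ 0.01 -0.08  2.37  0.6   0.34 -2.27] g -0.0
[-0.0244, -0.1438, 0.0322] [0.011, -0.191, -0.136]
[0.0157, -0.1508, 0.1012] [0.011, -0.191, -0.136]
[-0.0098, -0.1478, 0.1186] [0.011, -0.191, -0.136]
```

Emit:
play_rows:
  translation:
    - [-0.006,-0.036,0.008]
    - [-0.012,-0.072,0.016]
    - [-0.018,-0.108,0.024]
    - [-0.0244,-0.1438,0.0322]
    - [-0.0244,-0.1438,0.0322]
  rotation:
    - [0.003,-0.05,-0.035]
    - [0.006,-0.1,-0.07]
    - [0.008,-0.15,-0.1]
    - [0.011,-0.191,-0.136]
    - [0.011,-0.191,-0.136]
  gripper: [1,1,1,1,1]

```text
time_s: 1.98
eef_pos: [445.4, 78.9, 174.4]
ee_rot: [0.344, -0.131, 0.929, 0.044]
force: [-0.3, 0.1, -0.0]
grip_width: 0.002
grip_force: 0.0
```

```bash
python3 -c "
from h import *
a=np.pi/4
rel([((-175,0,110),a),((-170,0,30),a),((-139,0,30),a)])"
```

```text
t 1.975 player [-156.7   35.4  174.4] F [-0.3  0.1 -0. ] j [-0.29 -0.07  2.29  0.9   0.46 -2.88] g 0.0
[0.0549, -0.0356, 0.0382] [-0.034, -0.077, -0.024]
[0.1032, -0.0347, 0.1022] [-0.034, -0.077, -0.024]
[0.0796, -0.0335, 0.1223] [-0.034, -0.077, -0.024]
```

Emit:
play_rows:
  translation:
    - [0.006,-0.004,0.004]
    - [0.012,-0.008,0.008]
    - [0.018,-0.012,0.012]
    - [0.024,-0.016,0.016]
    - [0.03,-0.02,0.02]
    - [0.036,-0.024,0.024]
    - [0.042,-0.028,0.028]
    - [0.048,-0.032,0.032]
    - [0.055,-0.036,0.038]
    - [0.055,-0.036,0.038]
  rotation:
    - [0,0,0.16]
    - [0,0,0.33]
    - [0,0,0.5]
    - [0,0,0.67]
    - [0,0,0.84]
    - [0,0,1.01]
    - [0,0,1.18]
    - [0,0,1.35]
    - [0,0,1.52]
    - [0,0,1.69]
  gripper: [1,1,1,1,1,1,1,1,1,1]

```text
time_s: 3.22
eef_pos: [437.2, 40.5, 108.3]
ee_rot: [0.193, 0.61, 0.713, 0.287]
force: [0.5, 0.4, -0.4]
grip_width: -0.001
grip_force: 0.0
```

```bash
python3 - <<'E'
s=open("h.py").read()
s=s.replace("def rot(tilt,yaw=0):","def rot(tilt,yaw=0,flip=np.pi):").replace("R.from_matrix(np.stack([x,y,z],1))","R.from_matrix(np.stack([x,y,z],1))*R.from_euler('z',flip)")
open("h.py","w").write(s)
from h import *
a=np.pi/4
rel([((-175,0,110),a),((-170,0,30),a),((-139,0,30),a)])
E
```

```text
t 3.225 player [-176.5    1.5  108.3] F [ 0.5  0.4 -0.4] j [-0.45  0.08  2.39  1.36  0.45 -1.81] g -0.0
[-0.0012, 0.0024, -0.0003] [-0.032, 0.088, 1.42]
[-0.0065, -0.0454, 0.0639] [-0.032, 0.088, 1.42]
[-0.0024, -0.0221, 0.084] [-0.032, 0.088, 1.42]
```

Emit:
play_rows:
  translation:
    - [0,0,0]
    - [-0.001,-0.007,0.009]
    - [-0.002,-0.013,0.018]
    - [-0.003,-0.02,0.027]
    - [-0.004,-0.026,0.036]
    - [-0.005,-0.033,0.045]
    - [-0.006,-0.039,0.055]
    - [-0.0065,-0.0454,0.064]
    - [-0.0065,-0.0454,0.064]
    - [-0.0065,-0.0454,0.064]
  rotation:
    - [-0.004,0.01,0.17]
    - [-0.008,0.02,0.34]
    - [-0.012,0.03,0.51]
    - [-0.016,0.04,0.68]
    - [-0.02,0.05,0.85]
    - [-0.024,0.06,1.02]
    - [-0.028,0.07,1.19]
    - [-0.03,0.08,1.36]
    - [-0.032,0.088,1.42]
    - [-0.032,0.088,1.42]
  gripper: [1,1,1,1,1,1,1,1,1,1]

```text
time_s: 4.47
eef_pos: [444.5, 40.7, 30.6]
ee_rot: [-0.059, 0.912, 0.149, 0.378]
force: [-0.4, -0.2, -0.3]
grip_width: -0.001
grip_force: 0.0
```

```bash
python3 - <<'E'
from h import *
a=np.pi/4
rel([((-170,0,30),a),((-141,0,28),a)])
E
```

```text
t 4.475 player [-169.5   -0.6   30.6] F [-0.4 -0.2 -0.3] j [-0.5   0.41  2.45  2.05  0.62 -1.22] g -0.0
[-0.0008, -0.0006, 0.0001] [-0.0, -0.0, 0.007]
[0.0182, -0.0004, 0.022] [-0.0, -0.0, 0.007]
```

Emit:
play_rows:
  translation:
    - [0.006,0,0.007]
    - [0.012,0,0.0145]
    - [0.0182,0,0.022]
    - [0.0182,0,0.022]
  rotation:
    - [0,0,0]
    - [0,0,0]
    - [0,0,0]
    - [0,0,0]
  gripper: [1,1,1,1]

```text
time_s: 4.97
eef_pos: [472.9, 49.3, 28.6]
ee_rot: [-0.059, 0.911, 0.15, 0.379]
force: [0.1, 0.4, 0.4]
grip_width: 0.001
grip_force: 0.0
```

```bash
cat > arc.py <<'E'
import sys;from h import *
a,b,n=map(float,sys.argv[1:4])
til=lambda f: np.pi/4
rel([((115-246*np.cos(f)-8,0,57+246*np.sin(f)-8),til(f)) for f in np.linspace(a,b,int(n)+1)[1:]])
E
python3 arc.py -0.08 0.32 10
python3 - <<'E'
from rig import vision
import cv2
c=vision.capture("scene");cv2.imwrite("pics/a1.png",cv2.resize(c["pixels"][130:330,130:400,::-1],None,fx=2.9,fy=2.9,interpolation=cv2.INTER_CUBIC))
E
```

```text
t 4.975 player [-139.8   -1.2   28.6] F [0.1 0.4 0.4] j [-0.42  0.44  2.37  2.09  0.58 -1.18] g 0.0
[0.0082, -0.0011, -0.0067] [0.001, -0.002, 0.008]
[0.015, -0.0011, -0.0138] [0.001, -0.002, 0.008]
[0.0222, -0.001, -0.0206] [0.001, -0.002, 0.008]
[0.0295, -0.0009, -0.0271] [0.001, -0.002, 0.008]
[0.0372, -0.0009, -0.0333] [0.001, -0.002, 0.008]
[0.045, -0.0008, -0.0392] [0.001, -0.002, 0.008]
[0.0531, -0.0007, -0.0448] [0.001, -0.002, 0.008]
[0.0615, -0.0007, -0.05] [0.001, -0.002, 0.008]
[0.07, -0.0006, -0.055] [0.001, -0.002, 0.008]
[0.0787, -0.0005, -0.0595] [0.001, -0.002, 0.008]
```

View pics/a1.png

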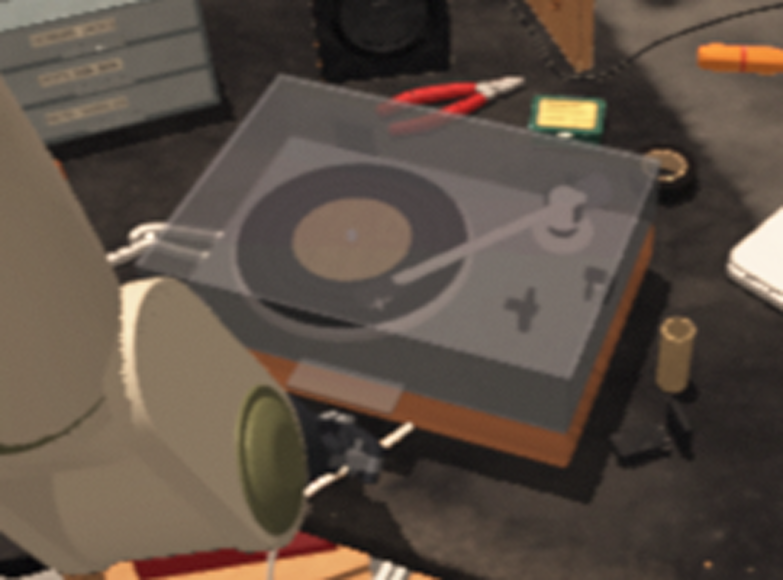

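The picture shows the gripper's dark end at about (375,460), just in front of and below the tab at (345,385). I'll check this by projecting the commanded points.

```bash
python3 - <<'E'
from h import *
from rig import ctrl
S=pickle.load(open("scene0.pkl","rb"));s=ctrl.sense();q=s["ee_rot"];R0=R.from_quat(np.r_[q[1:],q[0]])
tcp=s["eef_pos"]
pts=[tcp,tcp-73*R0.as_matrix()[:,2],tcp-73*R0.as_matrix()[:,2]+42*R0.as_matrix()[:,1],tcp-73*R0.as_matrix()[:,2]-42*R0.as_matrix()[:,1]]+list(w(p,[(-141,0,57),(-141,40,57),(-141,-40,57),(-115,-160,54)]))
print(R0.as_matrix().round(2))
print((proj(S,pts)-[130,130])*2.9)
E
```

```text
[[ 0.67  0.32  0.67]
 [ 0.23 -0.95  0.22]
 [ 0.71  0.01 -0.71]]
[[342.3726498  427.61495723]
 [302.14143321 438.20080278]
 [361.00913298 454.39729382]
 [244.36692031 422.30508434]
 [336.41065635 402.71581036]
 [284.06714463 388.24404367]
 [389.64139033 417.43287342]
 [566.62930954 436.73712376]]
```

Projection agrees, with the tip at (342,428) just below the tab. Now I'll lift.

Emit:
play_rows:
  translation:
    - [0.008,0,-0.007]
    - [0.015,0,-0.014]
    - [0.022,0,-0.0205]
    - [0.0295,0,-0.027]
    - [0.037,0,-0.033]
    - [0.045,0,-0.039]
    - [0.053,0,-0.045]
    - [0.0615,0,-0.05]
    - [0.07,0,-0.055]
    - [0.0785,0,-0.0595]
  rotation:
    - [0,0,0]
    - [0,0,0]
    - [0,0,0]
    - [0,0,0]
    - [0,0,0]
    - [0,0,0]
    - [0,0,0]
    - [0,0,0]
    - [0,0,0]
    - [0,0,0]
  gripper: [1,1,1,1,1,1,1,1,1,1]

```text
time_s: 6.28
eef_pos: [484.1, 53.5, 125.9]
ee_rot: [-0.059, 0.912, 0.149, 0.378]
force: [0.3, -0.4, -2.9]
grip_width: 0.002
grip_force: 0.9
```

```bash
python3 arc.py 0.32 0.7 10
```

```text
t 6.275 player [-127.9   -0.8  125.9] F [ 0.3 -0.4 -2.9] j [-0.39  0.15  2.3   1.48  0.48 -0.44] g 0.0
[0.0097, -0.0007, -0.0034] [0.001, -0.001, 0.006]
[0.0183, -0.0006, -0.0071] [0.001, -0.001, 0.006]
[0.027, -0.0006, -0.0105] [0.001, -0.001, 0.006]
[0.0359, -0.0005, -0.0135] [0.001, -0.001, 0.006]
[0.0448, -0.0004, -0.0163] [0.001, -0.001, 0.006]
[0.0538, -0.0004, -0.0186] [0.001, -0.001, 0.006]
[0.063, -0.0003, -0.0206] [0.001, -0.001, 0.006]
[0.0722, -0.0003, -0.0223] [0.001, -0.001, 0.006]
[0.0814, -0.0002, -0.0236] [0.001, -0.001, 0.006]
[0.0907, -0.0001, -0.0246] [0.001, -0.001, 0.006]
```

Force is 2.9 N down, as expected.

Emit:
play_rows:
  translation:
    - [0.009,0,-0.0035]
    - [0.018,0,-0.007]
    - [0.027,0,-0.0105]
    - [0.036,0,-0.0135]
    - [0.045,0,-0.0163]
    - [0.054,0,-0.0186]
    - [0.063,0,-0.0206]
    - [0.072,0,-0.0223]
    - [0.0815,0,-0.0236]
    - [0.0905,0,-0.0246]
  rotation:
    - [0,0,0]
    - [0,0,0]
    - [0,0,0]
    - [0,0,0]
    - [0,0,0]
    - [0,0,0]
    - [0,0,0]
    - [0,0,0]
    - [0,0,0]
    - [0,0,0]
  gripper: [1,1,1,1,1,1,1,1,1,1]

```text
time_s: 7.52
eef_pos: [528.2, 68.6, 207.3]
ee_rot: [-0.059, 0.912, 0.149, 0.379]
force: [-0.5, -1.0, -1.9]
grip_width: 0.001
grip_force: 0.7
```

```bash
python3 arc.py 0.7 1.08 10
```

```text
t 7.525 player [-8.120e+01 -2.000e-01  2.073e+02] F [-0.5 -1.  -1.9] j [-0.3   0.06  2.09  0.98  0.51  0.18] g 0.0
[0.0095, -0.0001, -0.0007] [0.001, -0.001, 0.007]
[0.0188, -0.0001, -0.0009] [0.001, -0.001, 0.007]
[0.0282, -0.0, -0.0008] [0.001, -0.001, 0.007]
[0.0375, 0.0001, -0.0004] [0.001, -0.001, 0.007]
[0.0468, 0.0001, 0.0004] [0.001, -0.001, 0.007]
[0.0561, 0.0002, 0.0016] [0.001, -0.001, 0.007]
[0.0653, 0.0002, 0.0031] [0.001, -0.001, 0.007]
[0.0745, 0.0003, 0.005] [0.001, -0.001, 0.007]
[0.0836, 0.0003, 0.0072] [0.001, -0.001, 0.007]
[0.0926, 0.0004, 0.0097] [0.001, -0.001, 0.007]
```

Emit:
play_rows:
  translation:
    - [0.0095,0,-0.0007]
    - [0.019,0,-0.0009]
    - [0.028,0,-0.0008]
    - [0.0375,0,-0.0004]
    - [0.047,0,0.0004]
    - [0.056,0,0.0016]
    - [0.065,0,0.003]
    - [0.0745,0,0.005]
    - [0.0835,0,0.007]
    - [0.0925,0,0.0097]
  rotation:
    - [0,0,0]
    - [0,0,0]
    - [0,0,0]
    - [0,0,0]
    - [0,0,0]
    - [0,0,0]
    - [0,0,0]
    - [0,0,0]
    - [0,0,0]
    - [0,0,0]
  gripper: [1,1,1,1,1,1,1,1,1,1]

```text
time_s: 8.78
eef_pos: [597.4, 92.1, 266.6]
ee_rot: [-0.059, 0.911, 0.149, 0.379]
force: [-0.6, -0.4, 0.3]
grip_width: -0.001
grip_force: 0.3
```

```bash
python3 arc.py 1.08 1.36 8
```

```text
t 8.775 player [ -8.1   0.5 266.6] F [-0.6 -0.4  0.3] j [-0.19  0.14  1.83  0.7   0.57  0.57] g -0.0
[0.0071, 0.0006, 0.0026] [0.001, -0.002, 0.007]
[0.0152, 0.0006, 0.0055] [0.001, -0.002, 0.007]
[0.0232, 0.0007, 0.0087] [0.001, -0.002, 0.007]
[0.0311, 0.0007, 0.0122] [0.001, -0.002, 0.007]
[0.0388, 0.0008, 0.016] [0.001, -0.002, 0.007]
[0.0464, 0.0008, 0.02] [0.001, -0.002, 0.007]
[0.0539, 0.0009, 0.0244] [0.001, -0.002, 0.007]
[0.0612, 0.0009, 0.0289] [0.001, -0.002, 0.007]
```

Emit:
play_rows:
  translation:
    - [0.008,0,0.0026]
    - [0.016,0,0.0055]
    - [0.0235,0,0.0087]
    - [0.031,0,0.0122]
    - [0.039,0,0.016]
    - [0.0465,0,0.02]
    - [0.054,0,0.0245]
    - [0.061,0,0.029]
    - [0.061,0,0.029]
    - [0.061,0,0.029]
  rotation:
    - [0,0,0]
    - [0,0,0]
    - [0,0,0]
    - [0,0,0]
    - [0,0,0]
    - [0,0,0]
    - [0,0,0]
    - [0,0,0]
    - [0,0,0]
    - [0,0,0]
  gripper: [1,1,1,1,1,1,1,1,1,1]

```text
time_s: 10.02
eef_pos: [657.1, 112.2, 288.9]
ee_rot: [-0.059, 0.911, 0.149, 0.379]
force: [0.0, -0.3, -0.1]
grip_width: 0.002
grip_force: 0.0
```

```bash
python3 - <<'E'
from h import *
from rig import vision
c=vision.capture("scene");cv2.imwrite("pics/a2.png",cv2.resize(c["pixels"][90:330,130:400,::-1],None,fx=2.5,fy=2.5,interpolation=cv2.INTER_CUBIC))
S=pickle.load(open("scene0.pkl","rb"))
for a in (0,1.1):
  print((proj(S,w(p,[(22,-141,62),(8,-141,88),(37,-141,89)]))-[130,90])*2.5)
rel([((-60,-60,200),.0),((-25,-141,150),0.0),((-25,-141,82),0),((40,-141,82),0)])
E
```

```text
[[516.17380454 346.66670514]
 [512.64700837 336.61418102]
 [522.56785763 313.03980139]]
[[516.17380454 346.66670514]
 [512.64700837 336.61418102]
 [522.56785763 313.03980139]]
t 10.075 player [ 54.7   0.9 288.9] F [0.7 0.4 0.1] j [-0.13  0.25  1.63  0.56  0.6   0.76] g 0.0
[-0.1444, 0.0599, -0.0184] [0.004, -0.787, 0.006]
[-0.1557, 0.1408, 0.0417] [0.004, -0.787, 0.006]
[-0.2038, 0.1404, 0.0897] [0.004, -0.787, 0.006]
[-0.158, 0.1407, 0.1358] [0.004, -0.787, 0.006]
```

View pics/a2.png

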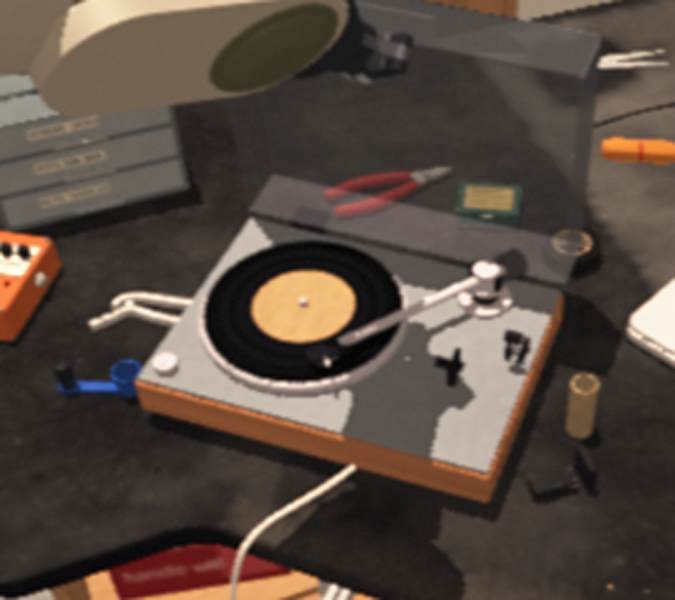

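The cover now leans back open, with the lever knob at (516,340), the rest post at (450,360), and the arm still over the record. Next is the lever.

Emit:
play_rows:
  translation:
    - [-0.026,0.023,0.007]
    - [-0.052,0.047,0.014]
    - [-0.078,0.07,0.021]
    - [-0.104,0.094,0.028]
    - [-0.13,0.117,0.035]
    - [-0.1557,0.1408,0.0417]
    - [-0.1557,0.1408,0.0417]
    - [-0.175,0.1408,0.061]
    - [-0.195,0.1405,0.081]
    - [-0.2038,0.1405,0.0897]
  rotation:
    - [0,-0.13,0]
    - [0,-0.26,0]
    - [0,-0.39,0]
    - [0,-0.52,0]
    - [0,-0.65,0]
    - [0.004,-0.787,0.006]
    - [0.004,-0.787,0.006]
    - [0.004,-0.787,0.006]
    - [0.004,-0.787,0.006]
    - [0.004,-0.787,0.006]
  gripper: [1,1,1,1,1,1,1,1,1,1]

```text
time_s: 11.32
eef_pos: [625.5, -46.9, 81.8]
ee_rot: [-0.0, 0.987, 0.159, 0.001]
force: [0.5, -1.0, 0.4]
grip_width: -0.003
grip_force: 0.0
```

```bash
python3 - <<'E'
from h import *
rel([((-25,-141,81),0),((10,-141,81),0),((23,-141,81),0)])
E
```

```text
t 11.325 player [ -24.9 -140.3   81.8] F [ 0.5 -1.   0.4] j [-0.26  0.68  1.34  0.    1.12  0.99] g -0.0
[-0.0001, 0.0007, 0.0008] [-0.001, -0.001, 0.001]
[0.0349, 0.0007, 0.0009] [-0.001, -0.001, 0.001]
[0.0479, 0.0007, 0.0009] [-0.001, -0.001, 0.001]
```

Emit:
play_rows:
  translation:
    - [0.008,0,0.001]
    - [0.014,0,0.001]
    - [0.019,0,0.001]
    - [0.024,0,0.001]
    - [0.029,0,0.001]
    - [0.034,0,0.001]
    - [0.038,0,0.001]
    - [0.042,0,0.001]
    - [0.045,0,0.001]
    - [0.045,0,0.001]
  rotation:
    - [0,0,0]
    - [0,0,0]
    - [0,0,0]
    - [0,0,0]
    - [0,0,0]
    - [0,0,0]
    - [0,0,0]
    - [0,0,0]
    - [0,0,0]
    - [0,0,0]
  gripper: [1,1,1,1,1,1,1,1,1,1]

```text
time_s: 12.58
eef_pos: [668.9, -33.4, 81.1]
ee_rot: [-0.0, 0.987, 0.159, 0.0]
force: [0.4, -0.7, 0.3]
grip_width: 0.001
grip_force: 0.0
```

Emit:
play_rows:
  translation:
    - [0.001,0,0]
    - [0.002,0,0]
    - [0.003,0,0]
    - [0.003,0,0]
  rotation:
    - [0,0,0]
    - [0,0,0]
    - [0,0,0]
    - [0,0,0]
  gripper: [1,1,1,1]

```text
time_s: 13.08
eef_pos: [671.6, -32.6, 81.2]
ee_rot: [-0.0, 0.987, 0.159, 0.0]
force: [-1.4, -0.4, -0.8]
grip_width: -0.003
grip_force: 0.6
```

```bash
python3 - <<'E'
from h import *
from rig import vision
c=vision.capture("scene");cv2.imwrite("pics/a3.png",cv2.resize(c["pixels"][180:290,200:390,::-1],None,fx=4,fy=4,interpolation=cv2.INTER_CUBIC))
S=pickle.load(open("scene0.pkl","rb"))
print((proj(S,w(p,[(38,-141,88),(-141+115+0,-100,94)]+[(75-135*np.cos(q),-95+135*np.sin(q),92) for q in (.6,.7,.8)]))-[200,180])*4)
rel([((0,-141,81),0)])
E
```

```text
[[556.55675736 140.96115777]
 [445.92255739 196.19011776]
 [292.96010312 175.67976712]
 [279.90738575 160.48081774]
 [269.31058583 144.59874671]]
t 13.125 player [  23.3 -141.1   81.2] F [-1.9 -0.2 -1.7] j [-0.22  0.77  1.17  0.    1.2   1.03] g 0.0
[-0.0233, -0.0001, 0.0002] [-0.0, -0.001, 0.0]
```

View pics/a3.png

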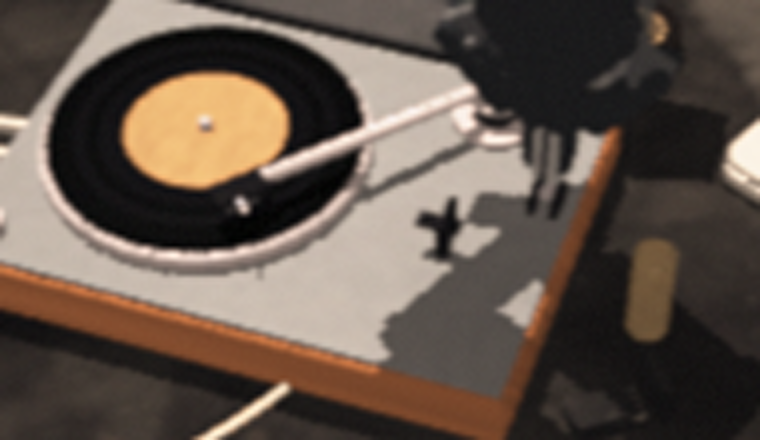

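The lever has met its stop (about 2 N) and the tonearm is raised, with its shadow now apart from the tube. The arm is at q≈0.67. I'll back off, rise and go over to the inner side of the tube.

Emit:
play_rows:
  translation:
    - [-0.012,0,0]
    - [-0.025,0,0]
    - [-0.025,0,-0.03]
    - [-0.025,0,-0.06]
    - [-0.026,-0.04,-0.06]
    - [-0.027,-0.08,-0.06]
    - [-0.028,-0.12,-0.06]
    - [-0.029,-0.1535,-0.06]
    - [-0.029,-0.1535,-0.06]
  rotation:
    - [0,0,0]
    - [0,0,0]
    - [0,0,0]
    - [0,0,0]
    - [0,0,0]
    - [0,0,0]
    - [0,0,0]
    - [0,0,0]
    - [0,0,0]
  gripper: [1,1,1,1,1,1,1,1,1]

```text
time_s: 14.25
eef_pos: [595.6, 106.1, 141.8]
ee_rot: [-0.0, 0.987, 0.16, 0.001]
force: [0.5, -0.8, -0.5]
grip_width: 0.003
grip_force: 0.0
```

```bash
python3 - <<'E'
from h import *
from rig import vision
c=vision.capture("scene");cv2.imwrite("pics/a4.png",cv2.resize(c["pixels"][150:290,190:390,::-1],None,fx=4,fy=4,interpolation=cv2.INTER_CUBIC))
S=pickle.load(open("scene0.pkl","rb"))
print((proj(S,w(p,[(-6,12,82),(38,-141,88)]+[(75-146*np.cos(q),-95+146*np.sin(q),93) for q in (.6,.65,.7,.75)]))-[190,150])*4)
g=lambda q,d:(75-130*np.cos(q)+d*np.sin(q),-95+130*np.sin(q)+d*np.cos(q),82)
rel([((-6,12,82),0)]+[(g(q,d),0) for q,d in ((.67,20),(.5,19),(.34,19),(.17,19),(.05,19),(0,19))])
E
```

```text
[[302.5074472  257.43852313]
 [596.55675736 260.96115777]
 [315.19340561 303.28175384]
 [307.84189199 295.0961197 ]
 [301.1531635  286.70300622]
 [295.13846036 278.12934634]]
t 14.3 player [ -5.5  12.9 141.7] F [ 0.6 -0.8 -0. ] j [-0.02  0.56  1.36  0.    1.21  1.23] g 0.0
[-0.0006, 0.0008, 0.0597] [0.0, -0.002, 0.002]
[-0.0091, 0.0114, 0.0597] [0.0, -0.002, 0.002]
[-0.0247, 0.0288, 0.0597] [0.0, -0.002, 0.002]
[-0.0359, 0.0465, 0.0597] [0.0, -0.002, 0.002]
[-0.0447, 0.067, 0.0597] [0.0, -0.002, 0.002]
[-0.0487, 0.0823, 0.0597] [0.0, -0.002, 0.002]
[-0.0498, 0.0888, 0.0597] [0.0, -0.002, 0.002]
```

View pics/a4.png

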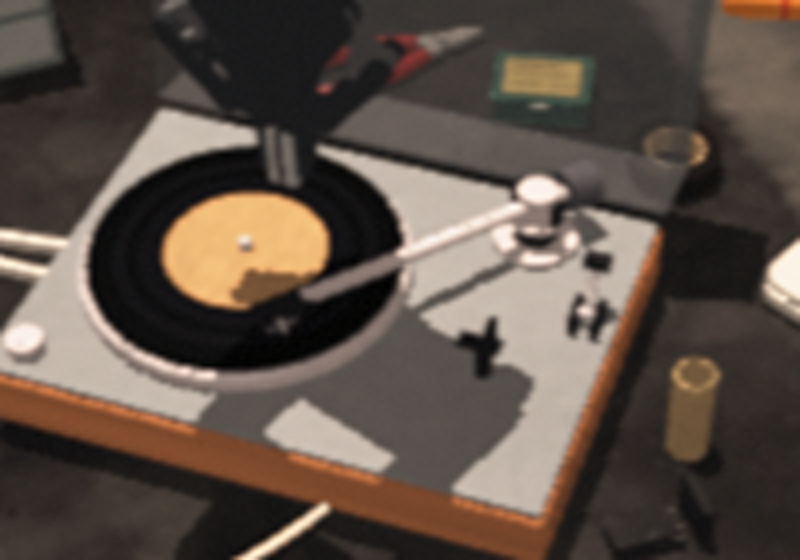

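The lever knob is at (598,262) and matches its stop position, and the tube end at (305,296) gives q≈0.66. I'll descend beside the tube.

Emit:
play_rows:
  translation:
    - [0,0,0.015]
    - [0,0,0.03]
    - [0,0,0.042]
    - [0,0,0.052]
    - [0,0,0.0597]
    - [-0.003,0.004,0.0597]
    - [-0.006,0.008,0.0597]
    - [-0.009,0.011,0.0597]
    - [-0.013,0.016,0.0597]
    - [-0.017,0.02,0.0597]
  rotation:
    - [0,0,0]
    - [0,0,0]
    - [0,0,0]
    - [0,0,0]
    - [0,0,0]
    - [0,0,0]
    - [0,0,0]
    - [0,0,0]
    - [0,0,0]
    - [0,0,0]
  gripper: [1,1,1,1,1,1,1,1,1,1]

```text
time_s: 15.55
eef_pos: [586.0, 79.4, 81.7]
ee_rot: [-0.0, 0.987, 0.158, 0.0]
force: [-0.2, 0.2, -1.3]
grip_width: -0.001
grip_force: 0.1
```

```bash
cat > g.py <<'E'
from h import *
g=lambda q,d:(75-130*np.cos(q)+d*np.sin(q),-95+130*np.sin(q)+d*np.cos(q),82)
rel([(g(q,19),0) for q in (.5,.42,.34,.26,.17,.1,.05,0)]+[(g(0,13),0)])
E
python3 g.py
```

```text
t 15.55 player [-23.   -8.   81.7] F [-0.2  0.2 -1.3] j [-0.06  0.61  1.47  0.    1.07  1.19] g -0.0
[-0.0069, 0.008, -0.0004] [-0.0, -0.001, 0.0]
[-0.0129, 0.0166, -0.0004] [-0.0, -0.001, 0.0]
[-0.0182, 0.0257, -0.0004] [-0.0, -0.001, 0.0]
[-0.0227, 0.0352, -0.0004] [-0.0, -0.001, 0.0]
[-0.0269, 0.0463, -0.0004] [-0.0, -0.001, 0.0]
[-0.0294, 0.0551, -0.0004] [-0.0, -0.001, 0.0]
[-0.0309, 0.0615, -0.0004] [-0.0, -0.001, 0.0]
[-0.032, 0.068, -0.0004] [-0.0, -0.001, 0.0]
[-0.032, 0.074, -0.0004] [-0.0, -0.001, 0.0]
```

Emit:
play_rows:
  translation:
    - [-0.004,0.004,0]
    - [-0.007,0.008,0]
    - [-0.01,0.0125,0]
    - [-0.013,0.017,0]
    - [-0.0155,0.021,0]
    - [-0.018,0.0257,0]
    - [-0.0205,0.0305,0]
    - [-0.0227,0.0352,0]
    - [-0.025,0.041,0]
    - [-0.027,0.0463,0]
  rotation:
    - [0,0,0]
    - [0,0,0]
    - [0,0,0]
    - [0,0,0]
    - [0,0,0]
    - [0,0,0]
    - [0,0,0]
    - [0,0,0]
    - [0,0,0]
    - [0,0,0]
  gripper: [1,1,1,1,1,1,1,1,1,1]

```text
time_s: 16.8
eef_pos: [574.9, 26.9, 81.5]
ee_rot: [-0.0, 0.987, 0.158, 0.0]
force: [-0.3, 0.1, 0.3]
grip_width: -0.001
grip_force: 0.0
```

Emit:
play_rows:
  translation:
    - [-0.001,0.004,0]
    - [-0.002,0.008,0]
    - [-0.003,0.011,0]
    - [-0.004,0.014,0]
    - [-0.005,0.017,0]
    - [-0.005,0.0195,0]
    - [-0.005,0.0195,0]
  rotation:
    - [0,0,0]
    - [0,0,0]
    - [0,0,0]
    - [0,0,0]
    - [0,0,0]
    - [0,0,0]
    - [0,0,0]
  gripper: [1,1,1,1,1,1,1]

```text
time_s: 17.68
eef_pos: [576.3, 7.1, 81.5]
ee_rot: [-0.0, 0.987, 0.158, 0.0]
force: [-0.8, -0.1, 1.3]
grip_width: -0.004
grip_force: 0.0
```

```bash
cat >> g.py <<'E'
from rig import vision
import sys
c=vision.capture("scene");cv2.imwrite("pics/%s.png"%sys.argv[1],cv2.resize(c["pixels"][150:290,190:390,::-1],None,fx=4,fy=4,interpolation=cv2.INTER_CUBIC))
S=pickle.load(open("scene0.pkl","rb"))
print((proj(S,w(p,[(75-146*np.cos(q),-95+146*np.sin(q),93) for q in (0,.07,.15,.2)]))-[190,150])*4)
E
python3 g.py a5
```

```text
t 17.675 player [-54.8 -73.6  81.5] F [-0.8 -0.1  1.3] j [-0.19  0.58  1.52  0.    1.05  1.06] g -0.0
[0.0248, -0.0576, -0.0005] [-0.0, -0.0, 0.0]
[0.0188, -0.049, -0.0005] [-0.0, -0.0, 0.0]
[0.0136, -0.0399, -0.0005] [-0.0, -0.0, 0.0]
[0.0091, -0.0304, -0.0005] [-0.0, -0.0, 0.0]
[0.0049, -0.0193, -0.0005] [-0.0, -0.0, 0.0]
[0.0023, -0.0105, -0.0005] [-0.0, -0.0, 0.0]
[0.0009, -0.0041, -0.0005] [-0.0, -0.0, 0.0]
[-0.0002, 0.0024, -0.0005] [-0.0, -0.0, 0.0]
[-0.0002, 0.0084, -0.0005] [-0.0, -0.0, 0.0]
[[447.47023404 376.06947807]
 [428.67740394 370.65562977]
 [408.03548449 363.32768385]
 [395.65504171 358.16002116]]
```

View pics/a5.png

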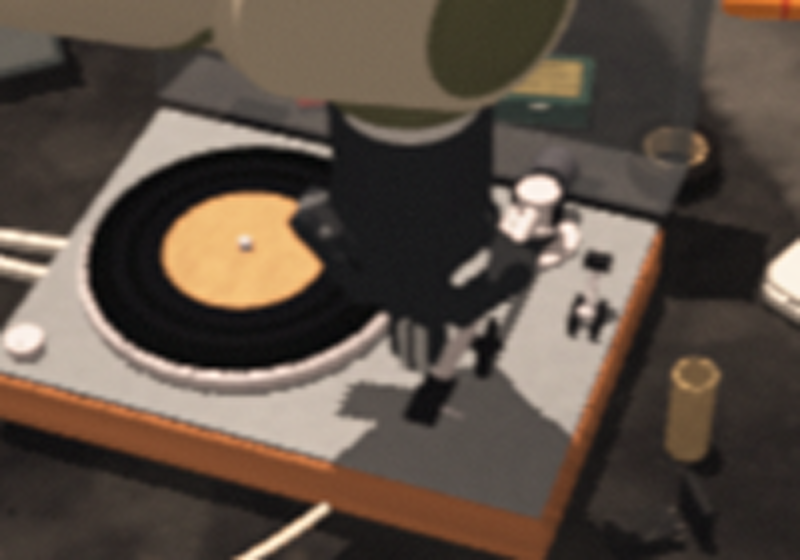

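The arm has come across. Its tube end at about (440,374) gives q≈0.03–0.05. I'll ease it on to the lug.

Emit:
play_rows:
  translation:
    - [0,0.001,0]
    - [0,0.002,0]
    - [0,0.003,0]
    - [0,0.004,0]
    - [0,0.005,0]
    - [0,0.005,0]
  rotation:
    - [0,0,0]
    - [0,0,0]
    - [0,0,0]
    - [0,0,0]
    - [0,0,0]
    - [0,0,0]
  gripper: [1,1,1,1,1,1]

```text
time_s: 18.48
eef_pos: [577.8, 2.6, 81.5]
ee_rot: [-0.0, 0.987, 0.158, 0.0]
force: [-0.0, 0.9, 0.2]
grip_width: -0.004
grip_force: 0.5
```

Emit:
play_rows:
  translation:
    - [0,0.001,0]
    - [0,0.002,0]
    - [0,0.002,0]
  rotation:
    - [0,0,0]
    - [0,0,0]
    - [0,0,0]
  gripper: [1,1,1]

```text
time_s: 18.85
eef_pos: [578.3, 0.9, 81.4]
ee_rot: [-0.0, 0.987, 0.158, 0.0]
force: [-1.6, 3.1, 0.6]
grip_width: 0.002
grip_force: 1.7
```

The force has risen to 3.5 N, so the arm is on the lug. I'll back off toward +y, then up.

Emit:
play_rows:
  translation:
    - [0,-0.005,0]
    - [0,-0.012,0]
    - [0,-0.02,0]
    - [0,-0.02,-0.03]
    - [0,-0.02,-0.07]
    - [-0.03,-0.02,-0.12]
    - [-0.08,-0.02,-0.15]
    - [-0.13,-0.02,-0.15]
    - [-0.18,-0.02,-0.15]
    - [-0.18,-0.02,-0.15]
  rotation:
    - [0,0,0]
    - [0,0,0]
    - [0,0,0]
    - [0,0,0]
    - [0,0,0]
    - [0,0,0]
    - [0,0,0]
    - [0,0,0]
    - [0,0,0]
    - [0,0,0]
  gripper: [1,1,1,1,1,1,1,1,1,1]

```text
time_s: 20.1
eef_pos: [399.3, -36.8, 231.8]
ee_rot: [0.0, 0.987, 0.158, 0.0]
force: [0.6, -0.5, 0.3]
grip_width: 0.002
grip_force: 0.0
```

```bash
python3 g.py a6 | tail -4
```

```text
[[447.47023404 376.06947807]
 [428.67740394 370.65562977]
 [408.03548449 363.32768385]
 [395.65504171 358.16002116]]
```

View pics/a6.png

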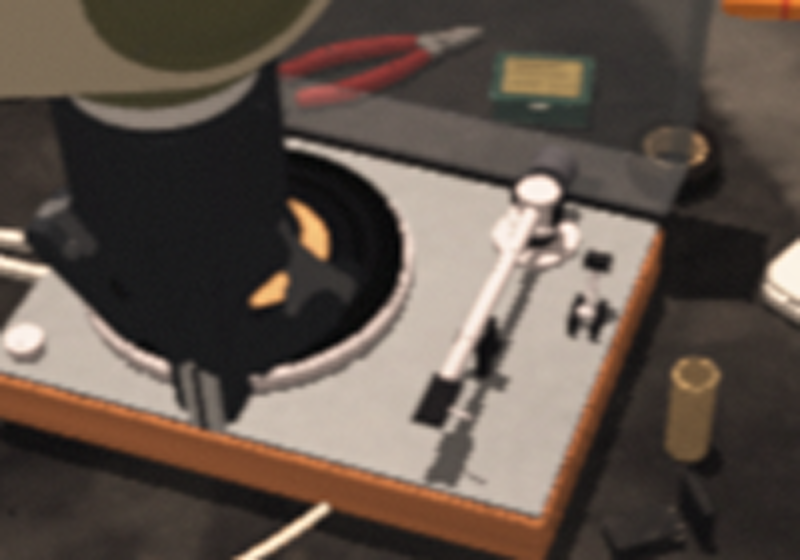

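The tube end at (450,376) matches q≈0, the knob at (598,262) is still back, and the cover is still open. The robot touches nothing.

```bash
python3 -c "
from rig import ctrl
print(ctrl.finish_job())"
```

```text
the job is handed in; nothing more can be done
None
```

I handed the job in at about 20 s of the 54 s allowed: the cover leans back open, the cue lever is at its stop and the tonearm lies at its rest, by the last picture; no verdict came back.

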